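Fetch the load bar from behind the calibration weights

ROBOT

A 6-joint arm with a two-finger parallel gripper is mounted at the origin on the work surface. World frame = base frame: x ahead of the robot, y to its left, z up, the work surface at z = 0. Lengths are in m, angles in rad, forces in N, time in s.
With the tool pointing down it reaches from about 0.3 to 0.775 m from the base axis. Payload 14.6 kg.
Tool frame: the origin (TCP) lies on the centre line of the jaws, within the pads' length; the fingertips stand 19 mm ahead of it and the grasp point (between the pads) is the TCP; y points along the fingers, x is the direction in which the jaws open and shut, and the axes are right-handed (so a half turn about y gives the same grasp; the last joint's range is limited). The gripper opens to 94 mm and grips with 3 to 60 N. Pads are 16 mm wide; open, the fingers measure 119 mm over their backs; the gripper's body (75 mm by 177 mm) begins 78 mm behind the grasp point.
Start: joints at [-1.231, 0.3, 1.521, -0, 1.321, -0.067], TCP at [0.218, -0.505, 0.224] pointing down, gripper open.
Joint ranges: [-3.03, 3.03], [-0.79, 2.21], [0.23, 2.52], [-1.04, 4.18], [0, 3.07], [-2.55, 2.55]. Speed limits (rad/s): [2.22, 2.22, 2.57, 3.14, 3.14, 3.14].

INTERFACE

Orientations are given as [roll, pitch, yaw] about the fixed x, y, z axes, in that order (R = Rz(yaw) Ry(pitch) Rx(roll)).
In Python, from station import ctrl, optics gives the robot as it stands.
- The arm moves only by the tool jog_arm, never from a script. Its argument "targets" is a list of rows, each a list of 3 entries, a list of its own where there are three numbers: the finger opening in cm, from 0 to 9.4, then the shift along the tool's x, y, z in cm, then the turn about the tool's y in rad. A call has 1 to 10 rows; each row is the pose to reach, as a shift and turn from the pose commanded when the call began, along the tool's axes at that moment; what a row does not reach only later rows make up. A row lasts 1/10 s, in which the tool goes at most 50 mm and 8.59 degrees, less where a joint would pass 70% of its speed; a pose out of reach is approached as far as the arm can. A call with a gripper value outside its range is refused whole. The fingers move at their own pace and stop on an object; "grip_force" is the grip in N (left out, the last holds). Time passes only in rows, so rows that repeat a pose let the fingers close. It gives the time, the measured TCP pose, the force and the opening at its end, in the units of the state.
- ctrl.get_obs(): the state, without advancing time (a new reading comes with each control period).
- optics.camera(name): name is "scene" or "top"; returns a dict with "img" (384x512x3 uint8, red, green, blue), "range_z" (384x512 float32, m along the optical axis (not along the pixel's ray), 0 where there is no reading), "camera_matrix" (3x3 intrinsics, pixels), "world_to_cam" (4x4, takes a point from world to camera coordinates). Camera axes: x right, y up, looking along -z (the intrinsics and any distortion apply to the point x, -y, -z); pixel columns grow to the right and rows downward; lengths in m; the calibration is good to about 2 mm. A picture is of the moment at which its call begins.
- ctrl.hand_in(): hands the job in, once; it reports no verdict.
The state is a dict: "time_s": time; "qpos": joint angles; "joint_vel": joint speeds; "tau": joint torques, N m; "ee_pos": TCP position; "eef_rot": TCP orientation; "force": force on the tool from outside, world axes, zero at the start; "moment": the same for the moment, N m; "grip_width": finger opening in m.
Only numpy, scipy, OpenCV 4.12 (cv2) and the standard library are available. Lean on these libraries where they do the work, as an engineer would, in place of code of your own. Each camera call takes 0.05 s, during which the arm holds its last target. There are 200 camera calls.

TASK

Put the aluminium load bar onto the sensor pad, lying flat on its rubber foot inside the outline drawn in the middle of the pad. The three steel weights stand in its way: first, before moving the bar, stand all three upright on the cork mat, then fetch the bar onto the pad, and then put each weight back upright on the very spot of the board where it stood at the start. Do not topple a weight, and leave the computer mouse and the roll of tape where they are.

Things in the scene. Friction and masses are not known exactly. Their poses are not given: they have to be found in the camera images.
- board: fixed plywood board 130 (x) by 170 (y) by 8 thick; lip on its far (+x) edge 8 wide, 16 high overall. Origin: centre of the underside, on the table; z up. Grey spots 45 wide at x = -34, y = -52, 0, 52 mm, a weight on each (within 2 mm), in a new order each time; the bar lies behind them (+x). Gaps between weights, and from weights to bar, are 2 to 15 mm: too narrow for a finger
- weight_round: plain stainless-steel calibration weight, about 0.5 kg: a cylinder 40 in diameter and 44 tall with a round upright grip knob 22 in diameter on top, on a thin neck from 44 to 50 above the underside, the knob from 50 to 76; 76 tall in all. Origin: centre of the underside; z up. It stands on one of the three grey spots of the board
- weight_square: plain stainless-steel calibration weight, about 0.5 kg: a square block 38 by 38 and 44 tall with a square upright grip knob 22 by 22 on top, on a thin neck from 44 to 50 above the underside, the knob from 50 to 76, sides along its x and y, which lie within 0.15 rad of the board's axes; 76 tall in all. Origin: centre of the underside; z up. It stands on one of the three grey spots of the board
- weight_fin: plain stainless-steel calibration weight, about 0.5 kg: an oblong block 38 (x) by 44 (y) and 44 tall with a flat upright grip fin on top, 14 thick (x) and 40 long (y), from 44 to 76 above the underside; its axes lie within 0.15 rad of the board's; 76 tall in all. Origin: centre of the underside; z up. It stands on one of the three grey spots of the board
- bar: aluminium load bar, about 0.4 kg, 28 (x) by 140 (y) by 40 tall, the lowest 6 mm a black rubber foot. Origin: centre of the underside; y along its length, z up. It lies on the board behind the weights (about x = +8 mm, y = 0 in the board's frame), parallel to their row, with 35 mm free between it and the lip
- pad: fixed pressure-sensor pad, 150 (x) by 190 (y) by 6 thick: black carrier, silver foil with small yellow squares, and a black outline 36 by 150 mm in its middle, long side along y. Origin: centre of the underside, on the table; the bar belongs centred here, its length along the pad's y axis (either way round), its underside at z = 6 mm
- mat: fixed cork mat, 150 (x) by 190 (y) by 4 thick, to the side; the side area for the weights. Origin: centre of the underside, on the table; z up
- mouse: grey computer mouse, 90 by 56 by 32 tall, loose bystander to leave alone. Origin: centre of the underside
- tape: roll of yellow tape, a ring of outer diameter 88, inner 72, 24 tall, loose bystander to leave alone. Origin: centre of the underside
Mind the look-alikes: they are no part of the job. What is shaped like the weight_square but green or orange is not meant.

How it is judged:
On the way, in this order (a step that is already met when the one before it is completed fails the run):
1. all three weights stand upright on the cork mat, released, the bar still in its place on the board (x of weight_round in the frame of mat between -0.075 and 0.075 m and y of weight_round in the frame of mat between -0.095 and 0.095 m and z of each of weight_round, weight_square, weight_fin in the frame of mat below 0.008 m and angle between each of weight_round, weight_square, weight_fin's own z axis and vertical below 0.1 rad and contact force between the fingers and weight_round below 0.3 N and x of weight_square in the frame of mat between -0.075 and 0.075 m and y of weight_square in the frame of mat between -0.095 and 0.095 m and contact force between the fingers and weight_square below 0.3 N and x of weight_fin in the frame of mat between -0.075 and 0.075 m and y of weight_fin in the frame of mat between -0.095 and 0.095 m and contact force between the fingers and weight_fin below 0.3 N and distance of bar from where it was at the start of the episode below 0.03 m), for 0.2 s.
2. the bar lies released in the outline on the pad (horizontal distance between bar and pad below 0.012 m and angle between the y axis of bar and the y axis of pad, either way round below 0.14 rad and z of bar in the frame of pad between 0.002 and 0.01 m and angle between bar's own z axis and vertical below 0.08 rad and contact force between the fingers and bar below 0.3 N), for 0.2 s.
At the end, for the whole second after the job is handed in: the bar lies flat on the pad, its centre within 12 mm of the pad's and parallel to the outline within 8 degrees; each weight stands upright on the board within 12 mm of where it stood at the start; all is released and at rest (horizontal distance between bar and pad below 0.012 m and angle between the y axis of bar and the y axis of pad, either way round below 0.14 rad and z of bar in the frame of pad between 0.002 and 0.01 m and angle between each of bar, weight_round, weight_square, weight_fin's own z axis and vertical below 0.08 rad and distance of each of weight_round, weight_square, weight_fin from where it was at the start of the episode below 0.012 m and linear speed of each of weight_round, weight_square, weight_fin, bar below 0.02 m/s); the robot touches nothing.
It fails at once if a weight is toppled (tipped beyond 35 degrees) (angle between any of weight_round, weight_square, weight_fin's own z axis and vertical above 0.6 rad).
It fails at once if the mouse or the roll of tape is shifted by more than 25 mm (distance of any of mouse, tape from where it was at the start of the episode above 0.025 m).
It also fails if it takes over 136 s, if anything falls off the work surface, if the arm or the gripper's body presses on something with over 40 N, if the wrist force passes 120 N, or if a joint passes its speed limit or range.

## Working session

There is one attempt and no reset: what is moved stays moved. The work goes in short steps, Python scripts to look and compute and a tool call to move; the robot and the scene stay as the last step left them, time stands still between calls to the robot, and variables do not carry over. Pictures are saved under pics/ and viewed, about 12 in all and at most 16, crops included, and the job is handed in when it is done.

Besides the shell and the picture viewer there is one more tool, called after "Emit:" by a JSON object that holds its "op" and its "data", one argument or row to a line. jog_arm: Moves the arm, as the interface text tells. Its arguments: {"type":"object","properties":{"targets":{"type":"array","items":{"type":"array"}},"grip_force":{"type":"number"}},"required":["targets"]}

```bash
mkdir -p pics; ls; cat > h.py <<'E'
import numpy as np, cv2
from station import ctrl, optics
def shot(n):
    c=optics.camera(n); np.savez(f'{n}.npz',**c); return c
def world(c,u,v,z=None):
    """pixel -> world; by depth, or on the plane z"""
    K=c['camera_matrix'];T=np.linalg.inv(c['world_to_cam'])
    d=np.linalg.inv(K)@[u,v,1.]; d=np.array([d[0],-d[1],-d[2]])
    if z is None:
        return (T@np.r_[d*c['range_z'][int(round(v)),int(round(u))],1])[:3]
    o=T[:3,3]; r=T[:3,:3]@d
    return o+r*(z-o[2])/r[2]
def cloud(c):
    h,w=c['range_z'].shape; u,v=np.meshgrid(np.arange(w),np.arange(h))
    K=c['camera_matrix'];T=np.linalg.inv(c['world_to_cam'])
    d=np.stack([u,v,np.ones_like(u)],-1)@np.linalg.inv(K).T*c['range_z'][...,None]
    d=d*[1,-1,-1]
    return d@T[:3,:3].T+T[:3,3]
def save(n,img,s=1,box=None):
    if box: x0,y0,x1,y1=box; img=img[y0:y1,x0:x1]
    cv2.imwrite(f'pics/{n}.png',cv2.resize(img[...,::-1],None,fx=s,fy=s,interpolation=cv2.INTER_CUBIC))
E
python3 - <<'E'
from h import *
print(ctrl.get_obs())
for n in('top','scene'):
    c=shot(n); save(n+'0',c['img'],1.5); print(c['camera_matrix'],c['world_to_cam'])
E
```

```text
pics
{'time_s': 0.0, 'qpos': array([-1.23058753e+00,  3.00509402e-01,  1.52160591e+00, -1.16128504e-05,
        1.32072524e+00, -6.66016652e-02]), 'joint_vel': array([-0.00193637,  0.00102392, -0.00192564,  0.00122812, -0.00099668,
       -0.00131277]), 'tau': array([-3.93459632e-04, -5.31806946e+01, -3.52746499e+01,  7.08376430e-02,
        2.43258476e-02, -9.62651211e-05]), 'ee_pos': array([ 0.21753288, -0.50487243,  0.22385481]), 'eef_rot': array([-1.57072450e+00,  1.24588219e-03, -1.16398294e+00]), 'force': array([0.016972  , 0.16127393, 0.54347124]), 'moment': array([ 0.00055255,  0.02008354, -0.0253785 ]), 'grip_width': 0.09416428276089563}
[[377.51461439   0.         262.89700131]
 [  0.         377.51461439 184.76540682]
 [  0.           0.           1.        ]] [[ 0.01075713 -0.99967494  0.02311469 -0.01350789]
 [ 0.99824609  0.0120818   0.05795494 -0.56406161]
 [-0.05821536  0.02245072  0.99805157 -0.85111521]
 [ 0.          0.          0.          1.        ]]
[[375.30043454   0.         250.62141571]
 [  0.         375.30043454 197.09035707]
 [  0.           0.           1.        ]] [[ 0.73715874  0.67549011 -0.01760975 -0.4231869 ]
 [-0.43430716  0.49360006  0.75348276  0.2286534 ]
 [ 0.51766233 -0.54778836  0.65723179 -1.23815937]
 [ 0.          0.          0.          1.        ]]
```

View pics/top0.png

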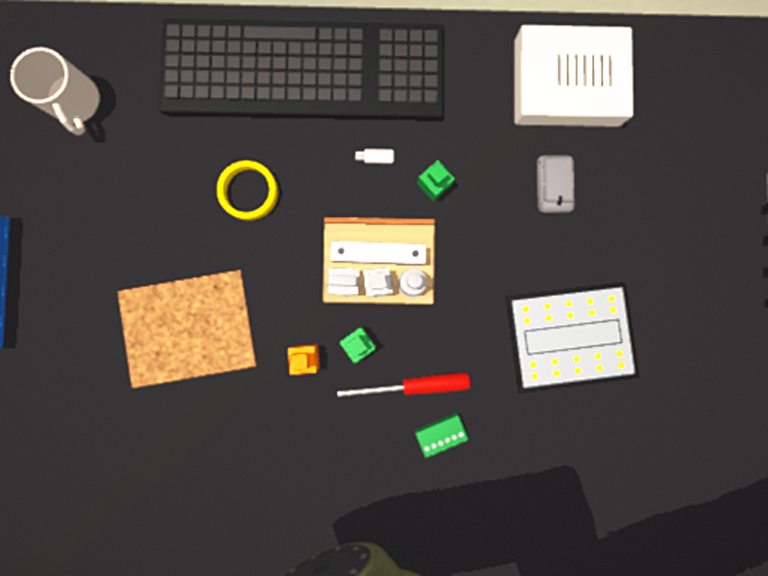

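View pics/scene0.png

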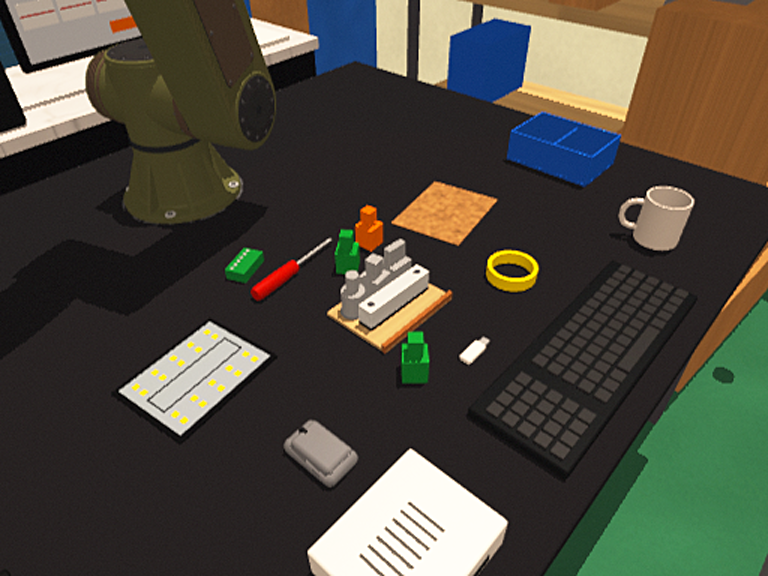

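Top view (shown at 1.5x): on the board are the fin weight (344,282), the square weight (379,282) and the round weight (414,284), with the bar behind at (378,252). The mat is at (187,328) and the pad at (572,337). Square-shaped look-alikes: green (437,180), green (357,345) and orange (303,360). The steel-grey one at (379,282) on the board is the one meant. I'll enlarge to confirm and measure.

```bash
cat > meas.py <<'E'
from h import *
c=dict(np.load('top.npz')); P=cloud(c); save('crop0',c['img'],6,(205,140,300,210))
hsv=cv2.cvtColor(c['img'],cv2.COLOR_RGB2HSV)
# knob tops / bar top by height above table
for nm,lo,hi,(x0,y0,x1,y1) in [('fin',.074,.1,(215,170,242,203)),('sq',.074,.1,(240,170,263,203)),('rd',.074,.1,(262,170,292,203)),('bar',.043,.053,(215,155,292,178)),('lip',.011,.022,(205,140,300,152)),]:
    s=P[y0:y1,x0:x1]; m=((s[...,2]>lo)&(s[...,2]<hi)); q=s[m]
    r=cv2.minAreaRect((q[:,:2]*1000).astype(np.float32)); print(nm,m.sum(),q.mean(0).round(4),'rect c',np.round(r[0],1),'size',np.round(r[1],1),'ang',round(r[2],1))
for nm,(x0,y0,x1,y1),f in [('mat',(70,170,180,265),lambda h:(h[...,2]>120)&(h[...,1]>60)),('pad',(330,180,430,265),lambda h:h[...,2]>100)]:
    m=f(hsv[y0:y1,x0:x1]).astype(np.uint8); m=cv2.morphologyEx(m,cv2.MORPH_CLOSE,np.ones((5,5)))
    k=max(cv2.findContours(m,0,1)[0],key=cv2.contourArea)[:,0]+[x0,y0]
    w=np.array([world(c,u,v,.005)[:2]*1000 for u,v in k],np.float32); r=cv2.minAreaRect(w)
    print(nm,np.round(r[0],1),np.round(r[1],1),round(r[2],2),cv2.boxPoints(r).round(0).tolist())
E
python3 meas.py
```

```text
fin 124 [0.5561 0.0703 0.0832] rect c [556.5  70.3] size [38.7 14. ] ang 87.3
sq 106 [0.5562 0.0198 0.0839] rect c [556.3  19.9] size [21.8 21.3] ang 8.0
rd 83 [ 0.557  -0.0326  0.0835] rect c [557.  -32.4] size [19.2 19.2] ang 1.3
bar 789 [0.6002 0.0206 0.0478] rect c [600.4  20.5] size [138.6  28.1] ang 88.8
lip 271 [0.652  0.0214 0.0154] rect c [652.4  18.7] size [167.    8.8] ang 89.8
mat [482.9 311.1] [151.1 191. ] 10.58 [[391.0, 391.0], [426.0, 203.0], [575.0, 231.0], [540.0, 419.0]]
pad [ 475.9 -285.5] [136.9 177.2] 7.57 [[396.0, -207.0], [420.0, -382.0], [555.0, -364.0], [532.0, -189.0]]
```

View pics/crop0.png

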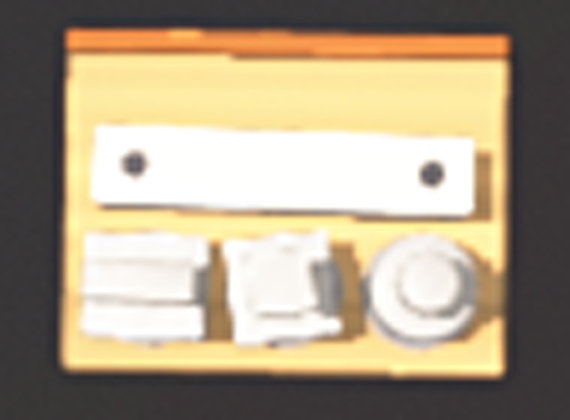

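The crop confirms, from left to right, fin, steel square (crop 280,285) and round (430,285), with the bar behind. Sizes and heights match the description: knob tops at 84 mm, bar top at 48 mm. First I'll swing above the fin weight with the jaws along world x.

Emit:
{"op": "jog_arm", "data": {
  "targets": [
    [5,[-4,0,5.4],-0.12],
    [5,[-8,0,10.8],-0.24],
    [5,[-12,0,16.2],-0.36],
    [5,[-16,0,21.6],-0.48],
    [5,[-20,0,27],-0.6],
    [5,[-24,0,32.4],-0.72],
    [5,[-28,0,37.8],-0.84],
    [5,[-32,0,43.2],-0.96],
    [5,[-36,0,48.6],-1.06],
    [5,[-39.4,0,53.9],-1.12]
  ],
  "grip_force": 40
}}

```text
time_s: 1.1
ee_pos: [0.4702, -0.0712, 0.2244]
eef_rot: [-1.571, 0.0, -0.04]
force: [0.5, -1.2, 0.7]
grip_width: 0.0498
```

Emit:
{"op": "jog_arm", "data": {
  "targets": [
    [5,[0,0,0],0],
    [5,[0,0,0],0]
  ]
}}

```text
time_s: 1.3
ee_pos: [0.4697, -0.0726, 0.224]
eef_rot: [-1.571, 0.001, -0.042]
force: [-0.2, -1.1, -0.2]
grip_width: 0.0501
```

```bash
cat > d.py <<'E'
import sys; from h import *
# d.py x y z(mm) yaw(deg): shift/turn from the measured pose, tool axes at start
o=ctrl.get_obs(); x,y,z,w=map(float,sys.argv[1:5]); p=o['ee_pos']*1000
from scipy.spatial.transform import Rotation as R
M=R.from_euler('xyz',o['eef_rot']).as_matrix(); yaw=np.arctan2(M[1,0],M[0,0])
print('t',o['time_s'],'p',p.round(1),'yaw',np.degrees(yaw).round(2),'tilt',M[2].round(3),'w',o['grip_width']*100,'F',o['force'].round(1))
print('shift cm',(M.T@([x,y,z]-p)/10).round(2),'turn',round(yaw-np.radians(w),3))
E
python3 d.py 556.5 70.3 75 -2.7
```

```text
t 1.3 p [469.7 -72.6 224. ] yaw -2.42 tilt [-0.001 -1.     0.   ] w 5.012251368378169 F [-0.2 -1.1 -0.2]
shift cm [ 8.09 14.89 14.64] turn 0.005
```

Emit:
{"op": "jog_arm", "data": {
  "targets": [
    [5,[2,0,3.7],0],
    [5,[4,0,7.4],0],
    [5,[6,0,11],0],
    [5,[8.1,3,14.6],0],
    [5,[8.1,6,14.6],0],
    [5,[8.1,9,14.6],0],
    [5,[8.1,9,14.6],0],
    [5,[8.1,9,14.6],0]
  ]
}}

```text
time_s: 2.1
ee_pos: [0.5572, 0.0677, 0.1353]
eef_rot: [-1.571, 0.0, -0.046]
force: [-0.6, -0.3, 1.2]
grip_width: 0.0503
```

```bash
python3 d.py 556.5 70.3 75 -2.7; python3 -c "
from h import *
c=shot('scene'); save('s1',c['img'],5,(200,120,310,240))"
```

```text
t 2.1 p [557.2  67.7 135.3] yaw -2.63 tilt [-0. -1. -0.] w 5.027154616434388 F [-0.6 -0.3  1.2]
shift cm [-0.08  6.03  0.25] turn 0.001
```

View pics/s1.png

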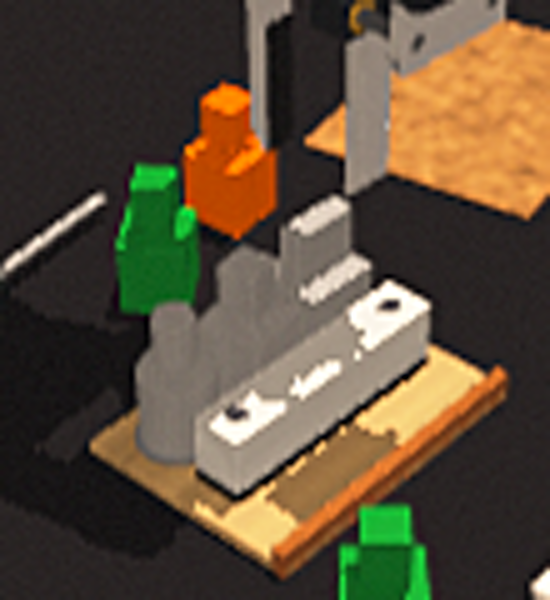

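The fingers straddle the fin (crop around 320,215). Next: lower and grip.

Emit:
{"op": "jog_arm", "data": {
  "targets": [
    [5,[0,2,0.1],0],
    [5,[0,4,0.1],0],
    [5,[0,5.2,0.1],0],
    [5,[0,6,0.1],0],
    [5,[0,6,0.1],0],
    [1,[0,6,0.1],0],
    [1,[0,6,0.1],0],
    [1,[0,6,0.1],0],
    [1,[0,6,0.1],0],
    [1,[0,6,0.1],0]
  ]
}}

```text
time_s: 3.15
ee_pos: [0.5569, 0.07, 0.0745]
eef_rot: [-1.571, 0.0, -0.044]
force: [4.1, -0.2, -10.2]
grip_width: 0.0137
```

```bash
python3 d.py 483 366 180 10.6
```

```text
t 3.15 p [556.9  70.   74.5] yaw -2.52 tilt [-0. -1.  0.] w 1.3714946364407117 F [  4.1  -0.2 -10.2]
shift cm [ -8.69 -10.54  29.24] turn -0.229
```

Emit:
{"op": "jog_arm", "data": {
  "targets": [
    [1,[0,-0.5,0],0],
    [1,[0,-2,0],0],
    [1,[0,-4,0],0],
    [1,[0,-6,0],0],
    [1,[0,-8,0],0],
    [1,[0,-10,0],0],
    [1,[0,-10.5,0],0],
    [1,[0,-10.5,0],0]
  ]
}}

```text
time_s: 3.95
ee_pos: [0.5572, 0.07, 0.1803]
eef_rot: [-1.571, -0.001, -0.044]
force: [-0.5, -0.1, -5.4]
grip_width: 0.0136
```

Emit:
{"op": "jog_arm", "data": {
  "targets": [
    [1,[-0.5,0,1.5],0],
    [1,[-1.5,0,4.5],0],
    [1,[-2.5,0,8],0],
    [1,[-3.5,0,11.5],0],
    [1,[-4.5,0,15],0],
    [1,[-5.5,0,18.5],0],
    [1,[-6.5,0,22],0],
    [1,[-7.5,0,25.5],0],
    [1,[-8.4,0,28.2],0],
    [1,[-8.7,0,29.2],0]
  ]
}}

```text
time_s: 4.95
ee_pos: [0.481, 0.3682, 0.178]
eef_rot: [-1.572, 0.002, -0.041]
force: [-0.3, -0.0, -5.6]
grip_width: 0.0136
```

Emit:
{"op": "jog_arm", "data": {
  "targets": [
    [1,[0,0,0],0],
    [1,[0,0,0],0],
    [1,[0,0,0],0]
  ]
}}

```text
time_s: 5.25
ee_pos: [0.4833, 0.3645, 0.1792]
eef_rot: [-1.571, 0.0, -0.045]
force: [-0.5, -0.8, -5.7]
grip_width: 0.0138
```

```bash
python3 d.py 483 366 71 -2.5;  python3 -c "
from h import *
c=shot('scene'); save('s2',c['img'],4,(200,60,360,210))"
```

```text
t 5.25 p [483.3 364.5 179.2] yaw -2.59 tilt [-0. -1. -0.] w 1.3788996620338592 F [-0.5 -0.8 -5.7]
shift cm [-0.03 10.82  0.15] turn -0.002
```

View pics/s2.png

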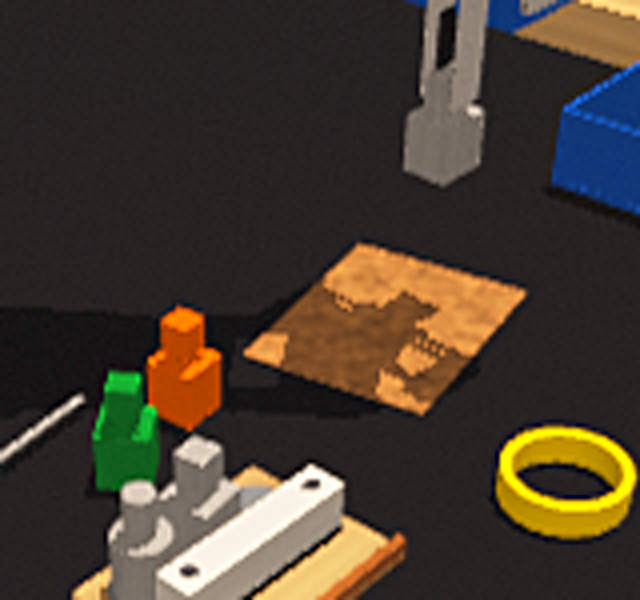

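The fin is held upright (crop 445,135), with 5.6 N load. I'll set it on the mat and back away.

Emit:
{"op": "jog_arm", "data": {
  "targets": [
    [1,[0,2,0],0],
    [1,[0,5,0],0],
    [1,[0,8,0],0],
    [1,[0,9.8,0],0],
    [1,[0,10.4,0],0],
    [1,[0,10.7,0],0],
    [1,[0,10.9,0],0],
    [1,[0,10.9,0],0],
    [1,[0,10.9,0],0]
  ]
}}

```text
time_s: 6.2
ee_pos: [0.4833, 0.3657, 0.0713]
eef_rot: [-1.57, -0.001, -0.044]
force: [0.1, 0.2, -6.3]
grip_width: 0.0139
```

Emit:
{"op": "jog_arm", "data": {
  "targets": [
    [4.5,[0,0,0],0],
    [4.5,[0,0,0],0],
    [4.5,[0,0,0],0],
    [4.5,[0,-1,0],0],
    [4.5,[0,-3,0],0],
    [4.5,[0,-6,0],0],
    [4.5,[0,-10,0],0],
    [4.5,[0,-10,0],0],
    [4.5,[0,-10,0],0]
  ]
}}

```text
time_s: 7.1
ee_pos: [0.4833, 0.3657, 0.1718]
eef_rot: [-1.569, -0.002, -0.044]
force: [-0.1, -0.1, -0.8]
grip_width: 0.0451
```

```bash
python3 d.py 556.5 19.9 75 7
```

```text
t 7.1 p [483.3 365.7 171.8] yaw -2.52 tilt [ 0.002 -1.     0.001] w 4.514735208305975 F [-0.1 -0.1 -0.8]
shift cm [  8.82   9.65 -34.24] turn -0.166
```

Emit:
{"op": "jog_arm", "data": {
  "targets": [
    [4.5,[0.9,0,-3.5],-0.02],
    [4.5,[1.8,0,-7],-0.04],
    [4.5,[2.7,0,-10.5],-0.06],
    [4.5,[3.6,0,-14],-0.08],
    [4.5,[4.5,0,-17.5],-0.1],
    [4.5,[5.4,0,-21],-0.12],
    [4.5,[6.3,0,-24.5],-0.14],
    [4.5,[7.2,0,-28],-0.165],
    [4.5,[8.1,0,-31.5],-0.165],
    [4.5,[8.8,0,-34.2],-0.165]
  ]
}}

```text
time_s: 8.1
ee_pos: [0.5556, 0.0181, 0.1695]
eef_rot: [-1.571, 0.002, 0.12]
force: [0.3, 1.2, -0.5]
grip_width: 0.0452
```

Emit:
{"op": "jog_arm", "data": {
  "targets": [
    [4.5,[0,2,0],0],
    [4.5,[0,4,0],0],
    [4.5,[0,5,0],0],
    [4.5,[0,5,0],0]
  ]
}}

```text
time_s: 8.5
ee_pos: [0.555, 0.0201, 0.1187]
eef_rot: [-1.57, 0.003, 0.121]
force: [0.7, 0.8, 1.1]
grip_width: 0.0451
```

```bash
python3 d.py 556.5 19.9 75 7; python3 -c "
from h import *
c=shot('scene'); save('s3',c['img'],4,(200,80,360,230))"
```

```text
t 8.5 p [555.   20.1 118.7] yaw 6.94 tilt [-0.003 -1.     0.001] w 4.512232544938102 F [0.7 0.8 1.1]
shift cm [ 0.16  4.37 -0.04] turn -0.001
```

View pics/s3.png

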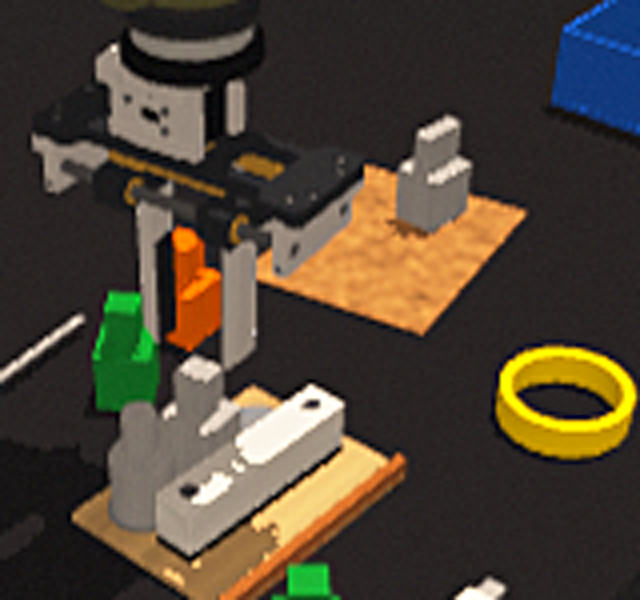

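The fin stands upright on the mat (crop 435,175), and the fingers straddle the square's knob (200,370). Now I'll lower, grip and lift.

Emit:
{"op": "jog_arm", "data": {
  "targets": [
    [4.5,[0.15,2,0],0],
    [4.5,[0.15,3.5,0],0],
    [4.5,[0.15,4.4,0],0],
    [4.5,[0.15,4.4,0],0],
    [1.8,[0.15,4.4,0],0],
    [1.8,[0.15,4.4,0],0],
    [1.8,[0.15,4.4,0],0],
    [1.8,[0.15,4.4,0],0],
    [1.8,[0.15,4.4,0],0]
  ]
}}

```text
time_s: 9.45
ee_pos: [0.5574, 0.0201, 0.0769]
eef_rot: [-1.571, -0.0, 0.121]
force: [-2.5, -0.2, 5.1]
grip_width: 0.022
```

```bash
python3 d.py 483 311 71 7
```

```text
t 9.45 p [557.4  20.1  76.9] yaw 6.93 tilt [ 0. -1. -0.] w 2.2044168333766123 F [-2.5 -0.2  5.1]
shift cm [-3.88  0.59 29.77] turn -0.001
```

Emit:
{"op": "jog_arm", "data": {
  "targets": [
    [1.8,[0,-0.5,0],0],
    [1.8,[0,-2,0],0],
    [1.8,[0,-4,0],0],
    [1.8,[0,-6,0],0],
    [1.8,[0,-8,0],0],
    [1.8,[0,-10,0],0],
    [1.8,[0,-10.5,0],0],
    [1.8,[0,-10.5,0],0]
  ]
}}

```text
time_s: 10.25
ee_pos: [0.5574, 0.0202, 0.1815]
eef_rot: [-1.571, -0.001, 0.121]
force: [-0.4, 0.0, -5.3]
grip_width: 0.0217
```

Emit:
{"op": "jog_arm", "data": {
  "targets": [
    [1.8,[-0.2,0,1.5],0],
    [1.8,[-0.6,0,4.5],0],
    [1.8,[-1,0,8],0],
    [1.8,[-1.5,0,11.5],0],
    [1.8,[-2,0,15],0],
    [1.8,[-2.5,0,18.5],0],
    [1.8,[-3,0,22],0],
    [1.8,[-3.4,0,25.5],0],
    [1.8,[-3.7,0,28.5],0],
    [1.8,[-3.8,0,29.8],0]
  ]
}}

```text
time_s: 11.25
ee_pos: [0.4819, 0.314, 0.1801]
eef_rot: [-1.571, 0.002, 0.123]
force: [-0.1, -0.5, -5.8]
grip_width: 0.0217
```

Emit:
{"op": "jog_arm", "data": {
  "targets": [
    [1.8,[0,1,0],0],
    [1.8,[0,4,0],0],
    [1.8,[0,7,0],0],
    [1.8,[0,8.5,0],0],
    [1.8,[0,9,0],0],
    [1.8,[0,9,0],0]
  ]
}}

```text
time_s: 11.85
ee_pos: [0.4838, 0.311, 0.0913]
eef_rot: [-1.571, 0.0, 0.12]
force: [0.4, 0.4, -5.3]
grip_width: 0.0214
```

```bash
python3 d.py 483 311 72 7;  python3 -c "
from h import *
c=shot('scene'); save('s4',c['img'],5,(250,60,360,170))"
```

```text
t 11.85 p [483.8 311.   91.3] yaw 6.9 tilt [-0. -1. -0.] w 2.138358828953372 F [ 0.4  0.4 -5.3]
shift cm [-0.08  1.93  0.01] turn -0.002
```

View pics/s4.png

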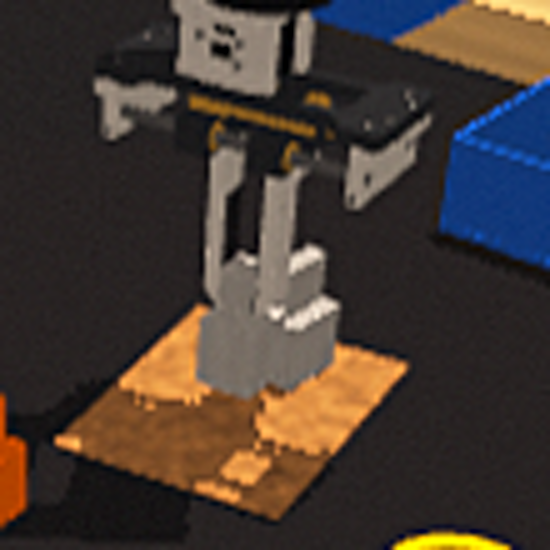

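The square is held upright beside the fin (crop 235,350). I'll lower it and watch the force.

Emit:
{"op": "jog_arm", "data": {
  "targets": [
    [1.8,[0,1.0,0],0],
    [1.8,[0,1.5,0],0],
    [1.8,[0,1.75,0],0],
    [1.8,[0,1.85,0],0],
    [1.8,[0,1.85,0],0],
    [1.8,[0,1.85,0],0]
  ]
}}

```text
time_s: 12.5
ee_pos: [0.4837, 0.3115, 0.0731]
eef_rot: [-1.571, -0.0, 0.121]
force: [-0.2, 0.6, -5.0]
grip_width: 0.0217
```

Emit:
{"op": "jog_arm", "data": {
  "targets": [
    [1.8,[0,0.1,0],0],
    [1.8,[0,0.1,0],0],
    [1.8,[0,0.2,0],0],
    [1.8,[0,0.2,0],0]
  ]
}}

```text
time_s: 12.9
ee_pos: [0.4839, 0.3116, 0.0729]
eef_rot: [-1.57, -0.001, 0.121]
force: [-7.8, -4.4, 16.2]
grip_width: 0.0214
```

Contact at z 73. I'll release, rise and go to the round weight.

Emit:
{"op": "jog_arm", "data": {
  "targets": [
    [4.5,[0,-0.1,0],0],
    [4.5,[0,-0.1,0],0],
    [4.5,[0,-0.1,0],0],
    [4.5,[0,-1,0],0],
    [4.5,[0,-3,0],0],
    [4.5,[0,-6,0],0],
    [4.5,[0,-10,0],0],
    [4.5,[0,-10,0],0],
    [4.5,[0,-10,0],0]
  ]
}}

```text
time_s: 13.8
ee_pos: [0.4839, 0.3116, 0.172]
eef_rot: [-1.57, -0.002, 0.121]
force: [0.4, -0.1, -1.2]
grip_width: 0.0451
```

```bash
python3 d.py 557 -32.4 75 0
```

```text
t 13.8 p [483.9 311.6 172. ] yaw 6.94 tilt [ 0.002 -1.     0.001] w 4.506998078158815 F [ 0.4 -0.1 -1.2]
shift cm [  3.09   9.68 -35.04] turn 0.121
```

Emit:
{"op": "jog_arm", "data": {
  "targets": [
    [4.5,[0.3,0,-3.5],0.02],
    [4.5,[0.6,0,-7],0.04],
    [4.5,[0.9,0,-10.5],0.06],
    [4.5,[1.2,0,-14],0.08],
    [4.5,[1.5,0,-17.5],0.1],
    [4.5,[1.8,0,-21],0.12],
    [4.5,[2.1,0,-24.5],0.12],
    [4.5,[2.4,0,-28],0.12],
    [4.5,[2.8,0,-32],0.12],
    [4.5,[3.1,0,-35],0.12]
  ]
}}

```text
time_s: 14.8
ee_pos: [0.5564, -0.0343, 0.1698]
eef_rot: [-1.571, 0.002, 0.0]
force: [0.1, 0.1, -1.5]
grip_width: 0.045
```

Emit:
{"op": "jog_arm", "data": {
  "targets": [
    [4.5,[0,2,0],0],
    [4.5,[0,4,0],0],
    [4.5,[0,5,0],0],
    [4.5,[0,5,0],0]
  ]
}}

```text
time_s: 15.2
ee_pos: [0.5558, -0.0321, 0.1192]
eef_rot: [-1.57, 0.003, 0.001]
force: [0.8, 0.1, 0.5]
grip_width: 0.0451
```

```bash
python3 d.py 557 -32.4 75 0; python3 -c "
from h import *
c=shot('scene'); save('s5',c['img'],4,(200,80,360,230))"
```

```text
t 15.2 p [555.8 -32.1 119.2] yaw 0.07 tilt [-0.003 -1.     0.   ] w 4.510276034851533 F [0.8 0.1 0.5]
shift cm [ 0.14  4.41 -0.03] turn 0.001
```

View pics/s5.png

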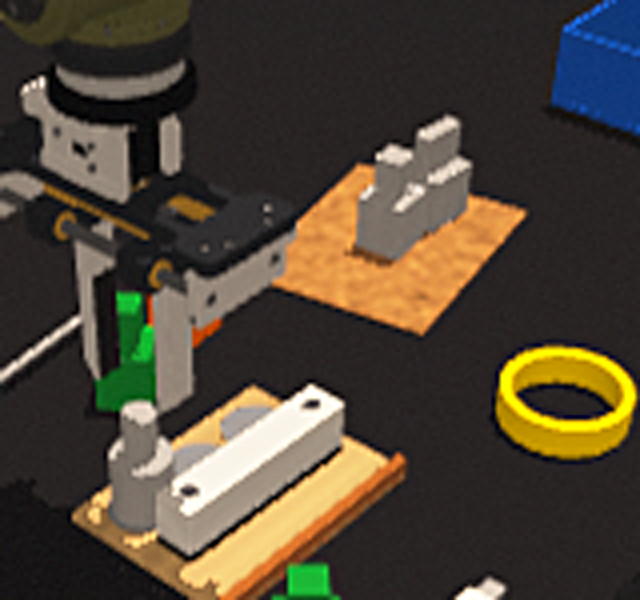

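Both weights stand on the mat (crop 390,205 and 440,175), and the fingers are over the round knob (140,420). I'll lower, grip and carry.

Emit:
{"op": "jog_arm", "data": {
  "targets": [
    [4.5,[0.15,2,0],0],
    [4.5,[0.15,3.5,0],0],
    [4.5,[0.15,4.4,0],0],
    [4.5,[0.15,4.4,0],0],
    [1.8,[0.15,4.4,0],0],
    [1.8,[0.15,4.4,0],0],
    [1.8,[0.15,4.4,0],0],
    [1.8,[0.15,4.4,0],0],
    [1.8,[0.15,4.4,0],0]
  ]
}}

```text
time_s: 16.15
ee_pos: [0.5583, -0.0323, 0.0774]
eef_rot: [-1.571, -0.0, 0.001]
force: [-2.1, -0.8, 4.0]
grip_width: 0.0209
```

```bash
python3 d.py 483 256 71 0
```

```text
t 16.15 p [558.3 -32.3  77.4] yaw 0.06 tilt [ 0. -1. -0.] w 2.094883238591308 F [-2.1 -0.8  4. ]
shift cm [-7.5   0.64 28.84] turn 0.001
```

Emit:
{"op": "jog_arm", "data": {
  "targets": [
    [1.8,[0,-0.5,0],0],
    [1.8,[0,-2,0],0],
    [1.8,[0,-4,0],0],
    [1.8,[0,-6,0],0],
    [1.8,[0,-8,0],0],
    [1.8,[0,-10,0],0],
    [1.8,[0,-10.5,0],0],
    [1.8,[0,-10.5,0],0]
  ]
}}

```text
time_s: 16.95
ee_pos: [0.5582, -0.0323, 0.182]
eef_rot: [-1.571, -0.001, 0.001]
force: [0.1, 0.5, -4.8]
grip_width: 0.0211
```

Emit:
{"op": "jog_arm", "data": {
  "targets": [
    [1.8,[-0.5,0,1.5],0],
    [1.8,[-1.3,0,4.5],0],
    [1.8,[-2.1,0,8],0],
    [1.8,[-3,0,11.5],0],
    [1.8,[-3.9,0,15],0],
    [1.8,[-4.8,0,18.5],0],
    [1.8,[-5.7,0,22],0],
    [1.8,[-6.6,0,25.5],0],
    [1.8,[-7.2,0,27.8],0],
    [1.8,[-7.5,0,28.8],0]
  ]
}}

```text
time_s: 17.95
ee_pos: [0.4812, 0.2578, 0.1807]
eef_rot: [-1.571, 0.002, 0.003]
force: [1.0, -0.7, -4.0]
grip_width: 0.0217
```

Emit:
{"op": "jog_arm", "data": {
  "targets": [
    [1.8,[0,1,0],0],
    [1.8,[0,4,0],0],
    [1.8,[0,7,0],0],
    [1.8,[0,9,0],0],
    [1.8,[0,10,0],0],
    [1.8,[0,10.5,0],0],
    [1.8,[0,10.5,0],0],
    [1.8,[0,10.5,0],0]
  ]
}}

```text
time_s: 18.75
ee_pos: [0.4834, 0.2556, 0.0778]
eef_rot: [-1.57, -0.001, 0.001]
force: [-0.3, -0.4, -3.9]
grip_width: 0.0218
```

Emit:
{"op": "jog_arm", "data": {
  "targets": [
    [1.8,[0,0.2,0],0],
    [1.8,[0,0.3,0],0],
    [1.8,[0,0.4,0],0],
    [1.8,[0,0.45,0],0],
    [1.8,[0,0.45,0],0]
  ]
}}

```text
time_s: 19.25
ee_pos: [0.4831, 0.2558, 0.0734]
eef_rot: [-1.57, -0.001, 0.001]
force: [-3.0, -1.6, 5.6]
grip_width: 0.0215
```

Emit:
{"op": "jog_arm", "data": {
  "targets": [
    [4.5,[0,0,0],0],
    [4.5,[0,0,0],0],
    [4.5,[0,0,0],0],
    [4.5,[0,-1,0],0],
    [4.5,[0,-3,0],0],
    [4.5,[0,-6,0],0],
    [4.5,[0,-10,0],0],
    [4.5,[0,-10,0],0],
    [4.5,[0,-10,0],0]
  ]
}}

```text
time_s: 20.15
ee_pos: [0.4831, 0.2557, 0.1734]
eef_rot: [-1.57, -0.002, 0.001]
force: [-0.7, -0.4, -0.1]
grip_width: 0.0451
```

```bash
python3 d.py 601.3 20.5 34 -1.2; python3 - <<'E'
from h import *
c=shot('top'); save('t6',c['img'],1.5)
P=cloud(c)
# bar again; pad outline by dark pixels inside foil
s=P[150:185,215:292]; m=(s[...,2]>.043)&(s[...,2]<.053); r=cv2.minAreaRect((s[m][:,:2]*1000).astype(np.float32)); print(r)
E
```

```text
t 20.15 p [483.1 255.7 173.4] yaw 0.06 tilt [ 0.002 -1.     0.001] w 4.509242773138201 F [-0.7 -0.4 -0.1]
shift cm [ 11.77  13.94 -23.55] turn 0.022
((600.4339599609375, 20.335281372070312), (138.38218688964844, 28.2000732421875), 88.78001403808594)
```

View pics/t6.png

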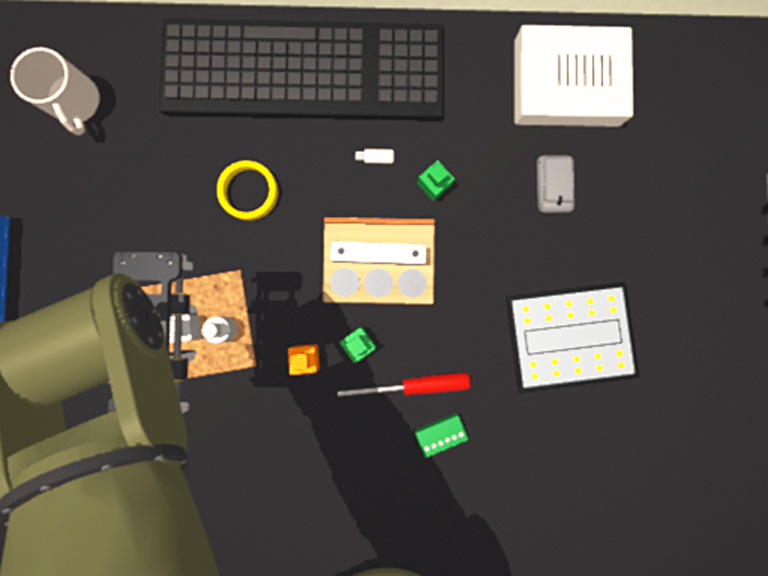

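The board is clear except for the bar, which hasn't moved (378,252), and the round weight stands on the mat (217,328). Now fetch the bar.

Emit:
{"op": "jog_arm", "data": {
  "targets": [
    [5,[1.5,0,-3],0.02],
    [5,[3,0,-6],0.02],
    [5,[4.5,0,-9],0.02],
    [5,[6,0,-12],0.02],
    [5,[7.5,0,-15],0.02],
    [5,[9,0,-18],0.02],
    [5,[10.5,0,-21],0.02],
    [5,[11.8,0,-23.5],0.02],
    [5,[11.8,3,-23.5],0.02],
    [5,[11.8,6,-23.5],0.02]
  ]
}}

```text
time_s: 21.2
ee_pos: [0.6009, 0.0198, 0.1105]
eef_rot: [-1.571, 0.001, -0.02]
force: [-0.0, 0.9, 0.3]
grip_width: 0.0499
```

Emit:
{"op": "jog_arm", "data": {
  "targets": [
    [5,[0,1.5,0],0],
    [5,[0,2,0],0],
    [5,[0,2,0],0],
    [5,[0,2,0],0]
  ]
}}

```text
time_s: 21.6
ee_pos: [0.6017, 0.0209, 0.0936]
eef_rot: [-1.571, -0.002, -0.019]
force: [-0.9, 0.3, 0.1]
grip_width: 0.0499
```

```bash
python3 d.py 601.3 20.4 34 -1.2; python3 -c "
from h import *
c=shot('scene'); save('s7',c['img'],4,(200,80,360,230))"
```

```text
t 21.6 p [601.7  20.9  93.6] yaw -1.07 tilt [ 0.002 -1.    -0.   ] w 4.989259647248475 F [-0.9  0.3  0.1]
shift cm [-0.04  5.96 -0.05] turn 0.002
```

View pics/s7.png

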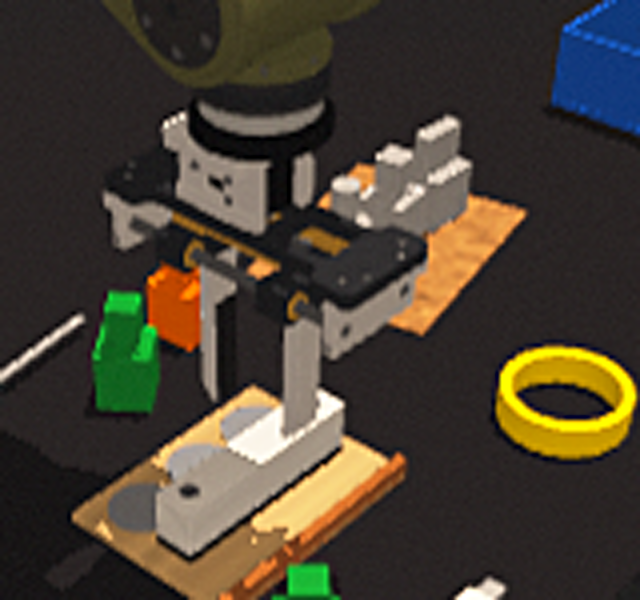

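All three weights stand on the mat, and the jaws straddle the bar. Lowering and gripping.

Emit:
{"op": "jog_arm", "data": {
  "targets": [
    [5,[0,2,0],0],
    [5,[0,4,0],0],
    [5,[0,5.3,0],0],
    [5,[0,5.9,0],0],
    [5,[0,5.9,0],0],
    [2.2,[0,5.9,0],0],
    [2.2,[0,5.9,0],0],
    [2.2,[0,5.9,0],0],
    [2.2,[0,5.9,0],0],
    [2.2,[0,5.9,0],0]
  ]
}}

```text
time_s: 22.65
ee_pos: [0.6012, 0.0207, 0.034]
eef_rot: [-1.571, -0.0, -0.019]
force: [-3.6, -0.5, 6.6]
grip_width: 0.0279
```

Emit:
{"op": "jog_arm", "data": {
  "targets": [
    [2.2,[0,-0.5,0],0],
    [2.2,[0,-2,0],0],
    [2.2,[0,-4,0],0],
    [2.2,[0,-6,0],0],
    [2.2,[0,-8,0],0],
    [2.2,[0,-9,0],0],
    [2.2,[0,-10,0],0],
    [2.2,[0,-10,0],0]
  ]
}}

```text
time_s: 23.45
ee_pos: [0.6015, 0.0208, 0.1346]
eef_rot: [-1.571, -0.002, -0.019]
force: [-0.2, -0.8, -5.4]
grip_width: 0.0281
```

```bash
python3 d.py 476.8 -285.5 33 7.6; python3 - <<'E'
from h import *
c=dict(np.load('top.npz')); save('pad',c['img'],6,(330,185,430,265))
E
```

```text
t 23.45 p [601.5  20.8 134.6] yaw -1.09 tilt [ 0.002 -1.    -0.   ] w 2.8138418869853625 F [-0.2 -0.8 -5.4]
shift cm [-11.9   10.14 -30.86] turn -0.152
```

View pics/pad.png

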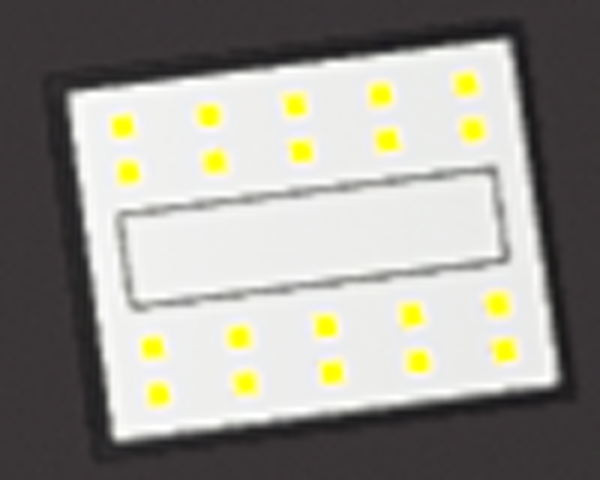

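Outline corners in the crop are (118,212), (496,168), (510,260) and (134,307). I'll carry the bar over and check that centre against the foil fit.

Emit:
{"op": "jog_arm", "data": {
  "targets": [
    [2.2,[-0.6,0,-1.5],0],
    [2.2,[-1.6,0,-4.2],-0.01],
    [2.2,[-2.9,0,-7.6],-0.03],
    [2.2,[-4.2,0,-11],-0.05],
    [2.2,[-5.5,0,-14.4],-0.07],
    [2.2,[-6.8,0,-17.8],-0.09],
    [2.2,[-8.1,0,-21.2],-0.11],
    [2.2,[-9.5,0,-24.6],-0.13],
    [2.2,[-10.8,0,-28],-0.145],
    [2.2,[-11.9,0,-30.9],-0.152]
  ]
}}

```text
time_s: 24.45
ee_pos: [0.4745, -0.2878, 0.1326]
eef_rot: [-1.57, 0.001, 0.133]
force: [1.0, -0.1, -5.0]
grip_width: 0.0277
```

Emit:
{"op": "jog_arm", "data": {
  "targets": [
    [2.2,[0,1,0],0],
    [2.2,[0,3.5,0],0],
    [2.2,[0,5,0],0],
    [2.2,[0,6,0],0],
    [2.2,[0,6,0],0],
    [2.2,[0,6,0],0]
  ]
}}

```text
time_s: 25.05
ee_pos: [0.4764, -0.2859, 0.0737]
eef_rot: [-1.571, -0.0, 0.133]
force: [-0.1, -0.3, -4.9]
grip_width: 0.0278
```

```bash
python3 - <<'E'
from h import *
c=dict(np.load('top.npz'))
w=np.array([world(c,330+(a+.5)/6-.5,185+(b+.5)/6-.5,.006)[:2]*1000 for a,b in [(118,212),(496,168),(510,260),(134,307)]])
print(w.round(1),w.mean(0)); l=w[0]-w[1]+w[3]-w[2]; print('yaw',np.degrees(np.arctan2(-l[0],l[1])), np.linalg.norm(w[0]-w[1]),np.linalg.norm(w[1]-w[2]))
E
python3 d.py 476.8 -285.5 32 7.6
```

```text
[[ 485.3 -209.1]
 [ 503.9 -357.2]
 [ 468.3 -362.2]
 [ 448.8 -215.2]] [ 476.56636092 -285.9255325 ]
yaw 7.342778524013875 149.28297861811495 35.97707156882927
t 25.05 p [ 476.4 -285.9   73.7] yaw 7.63 tilt [ 0. -1. -0.] w 2.775421690563368 F [-0.1 -0.3 -4.9]
shift cm [0.04 4.17 0.04] turn 0.001
```

Outline centre (476.6, -285.9), yaw 7.3°, agrees with the foil fit to within 1 mm. Lowering onto the pad.

Emit:
{"op": "jog_arm", "data": {
  "targets": [
    [2.2,[0,1.5,0],0],
    [2.2,[0,2.8,0],0],
    [2.2,[0,3.6,0],0],
    [2.2,[0,4,0],0],
    [2.2,[0,4.15,0],0],
    [2.2,[0,4.2,0],0],
    [2.2,[0,4.2,0],0],
    [2.2,[0,4.2,0],0]
  ]
}}

```text
time_s: 25.85
ee_pos: [0.4764, -0.286, 0.032]
eef_rot: [-1.571, -0.0, 0.133]
force: [-4.0, 4.0, 5.6]
grip_width: 0.028
```

Emit:
{"op": "jog_arm", "data": {
  "targets": [
    [4.8,[0,0,0],0],
    [4.8,[0,0,0],0],
    [4.8,[0,0,0],0],
    [4.8,[0,0,0],0],
    [4.8,[0,-1,0],0],
    [4.8,[0,-4,0],0],
    [4.8,[0,-8,0],0],
    [4.8,[0,-12,0],0],
    [4.8,[0,-14,0],0],
    [4.8,[0,-14,0],0]
  ]
}}

```text
time_s: 26.85
ee_pos: [0.4772, -0.2866, 0.1752]
eef_rot: [-1.575, -0.004, 0.133]
force: [1.0, -0.6, 0.1]
grip_width: 0.048
```

Emit:
{"op": "jog_arm", "data": {
  "targets": [
    [4.5,[0,0,1.5],0],
    [4.5,[0,0,4.5],0],
    [4.5,[0,0,8.5],0],
    [4.5,[0,0,12.5],0],
    [4.5,[0,0,16],0],
    [4.5,[0,0,18],0],
    [4.5,[0,0,18],0]
  ]
}}

```text
time_s: 27.55
ee_pos: [0.4513, -0.1049, 0.1703]
eef_rot: [-1.57, 0.002, 0.136]
force: [0.6, -0.4, 0.3]
grip_width: 0.0447
```

```bash
python3 d.py 483.1 255.7 75 0; python3 - <<'E'
from h import *
c=shot('top'); P=cloud(c); save('t8',c['img'],1.5)
s=P[185:265,330:430]; m=(s[...,2]>.041)&(s[...,2]<.052); q=s[m]; r=cv2.minAreaRect((q[:,:2]*1000).astype(np.float32)); print(r,m.sum(),q[:,2].min(),q[:,2].max())
E
```

```text
t 27.55 p [ 451.3 -104.9  170.3] yaw 7.78 tilt [-0.002 -1.     0.001] w 4.472073627580248 F [ 0.6 -0.4  0.3]
shift cm [ 8.05  9.55 35.28] turn 0.136
((478.14642333984375, -286.66741943359375), (28.387306213378906, 139.8403778076172), 7.627862453460693) 757 0.04120173303125485 0.05011985999323243
```

View pics/t8.png

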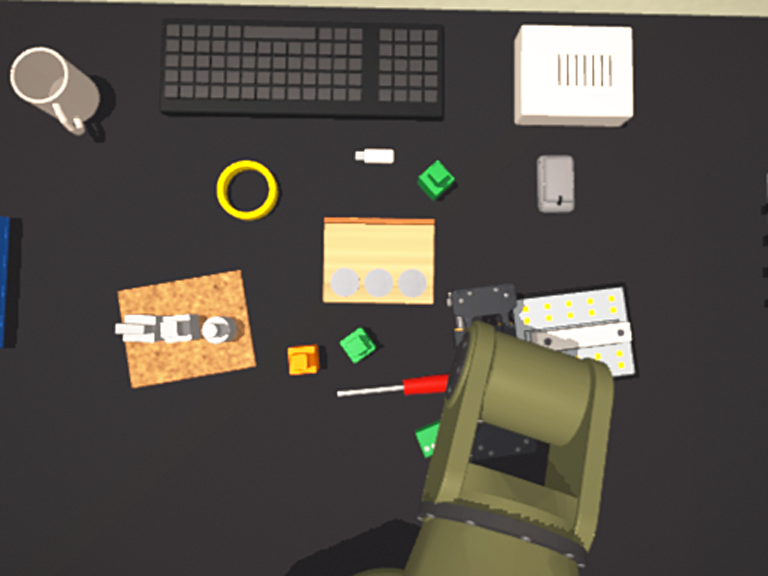

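The bar lies in the outline: (478.1, -286.7), yaw 7.6°, within 2 mm of centre. The three weights stand on the mat. Next, return the round weight.

Emit:
{"op": "jog_arm", "data": {
  "targets": [
    [4.5,[0.8,0,3.5],0.02],
    [4.5,[1.6,0,7],0.04],
    [4.5,[2.4,0,10.5],0.06],
    [4.5,[3.2,0,14],0.08],
    [4.5,[4,0,17.5],0.1],
    [4.5,[4.8,0,21],0.12],
    [4.5,[5.6,0,24.5],0.136],
    [4.5,[6.4,0,28],0.136],
    [4.5,[7.3,0,32],0.136],
    [4.5,[8,0,35.3],0.136]
  ]
}}

```text
time_s: 28.6
ee_pos: [0.485, 0.2541, 0.1704]
eef_rot: [-1.571, 0.001, -0.004]
force: [0.3, -0.9, 0.8]
grip_width: 0.0449
```

Emit:
{"op": "jog_arm", "data": {
  "targets": [
    [4.5,[0,2,0],0],
    [4.5,[0,4,0],0],
    [4.5,[0,4.5,0],0],
    [4.5,[0,4.5,0],0],
    [4.5,[0,4.5,0],0]
  ]
}}

```text
time_s: 29.1
ee_pos: [0.4854, 0.2526, 0.1271]
eef_rot: [-1.571, -0.001, -0.004]
force: [-0.2, -0.5, 0.3]
grip_width: 0.0445
```

```bash
python3 d.py 483.1 255.7 74 0
```

```text
t 29.1 p [485.4 252.6 127.1] yaw -0.21 tilt [ 0.001 -1.     0.   ] w 4.45471385333589 F [-0.2 -0.5  0.3]
shift cm [-0.23  5.31  0.3 ] turn -0.004
```

Emit:
{"op": "jog_arm", "data": {
  "targets": [
    [4.5,[-0.2,1,0.3],0],
    [4.5,[-0.2,3,0.3],0],
    [4.5,[-0.2,4.6,0.3],0],
    [4.5,[-0.2,5.3,0.3],0],
    [4.5,[-0.2,5.3,0.3],0],
    [1.8,[-0.2,5.3,0.3],0],
    [1.8,[-0.2,5.3,0.3],0],
    [1.8,[-0.2,5.3,0.3],0],
    [1.8,[-0.2,5.3,0.3],0],
    [1.8,[-0.2,5.3,0.3],0]
  ]
}}

```text
time_s: 30.1
ee_pos: [0.4831, 0.2561, 0.0739]
eef_rot: [-1.57, -0.001, -0.003]
force: [-1.6, -0.2, 4.0]
grip_width: 0.0215
```

Emit:
{"op": "jog_arm", "data": {
  "targets": [
    [1.8,[0,-0.5,0],0],
    [1.8,[0,-2,0],0],
    [1.8,[0,-4,0],0],
    [1.8,[0,-6,0],0],
    [1.8,[0,-8,0],0],
    [1.8,[0,-10,0],0],
    [1.8,[0,-10.5,0],0],
    [1.8,[0,-10.5,0],0]
  ]
}}

```text
time_s: 30.9
ee_pos: [0.4829, 0.256, 0.1785]
eef_rot: [-1.571, -0.0, -0.003]
force: [0.8, -0.5, -4.3]
grip_width: 0.0212
```

```bash
python3 d.py 558.3 -32.3 78 0
```

```text
t 30.9 p [482.9 256.  178.5] yaw -0.17 tilt [ 0. -1.  0.] w 2.122170160489557 F [ 0.8 -0.5 -4.3]
shift cm [  7.62  10.05 -28.81] turn -0.003
```

Emit:
{"op": "jog_arm", "data": {
  "targets": [
    [1.8,[0.4,0,-1.5],0],
    [1.8,[1.2,0,-4.5],0],
    [1.8,[2.1,0,-8],0],
    [1.8,[3,0,-11.5],0],
    [1.8,[4,0,-15],0],
    [1.8,[4.9,0,-18.5],0],
    [1.8,[5.8,0,-22],0],
    [1.8,[6.7,0,-25.5],0],
    [1.8,[7.3,0,-27.8],0],
    [1.8,[7.6,0,-28.8],0]
  ]
}}

```text
time_s: 31.9
ee_pos: [0.5577, -0.035, 0.1771]
eef_rot: [-1.571, 0.002, -0.005]
force: [-0.2, 0.5, -4.0]
grip_width: 0.0217
```

Emit:
{"op": "jog_arm", "data": {
  "targets": [
    [1.8,[0,0,0],0],
    [1.8,[0,1,0],0],
    [1.8,[0,4,0],0],
    [1.8,[0,7,0],0],
    [1.8,[0,8.5,0],0],
    [1.8,[0,9,0],0],
    [1.8,[0,9,0],0],
    [1.8,[0,9,0],0]
  ]
}}

```text
time_s: 32.7
ee_pos: [0.5584, -0.0318, 0.0892]
eef_rot: [-1.571, -0.001, -0.002]
force: [-0.0, 0.6, -3.6]
grip_width: 0.0215
```

```bash
python3 d.py 558.3 -32.3 77.9 0
```

```text
t 32.7 p [558.4 -31.8  89.2] yaw -0.13 tilt [ 0.001 -1.    -0.   ] w 2.1452134200814097 F [-0.   0.6 -3.6]
shift cm [-0.01  1.13 -0.05] turn -0.002
```

Emit:
{"op": "jog_arm", "data": {
  "targets": [
    [1.8,[0,0.5,0],0],
    [1.8,[0,0.8,0],0],
    [1.8,[0,1,0],0],
    [1.8,[0,1.1,0],0],
    [1.8,[0,1.15,0],0],
    [1.8,[0,1.2,0],0],
    [1.8,[0,1.2,0],0]
  ]
}}

```text
time_s: 33.4
ee_pos: [0.5582, -0.0323, 0.0779]
eef_rot: [-1.571, -0.001, -0.003]
force: [-8.0, 1.0, 12.0]
grip_width: 0.0213
```

Contact. Release, rise, and go to the square at (483.9, 311.6).

Emit:
{"op": "jog_arm", "data": {
  "targets": [
    [4.5,[0,-0.05,0],0],
    [4.5,[0,-0.05,0],0],
    [4.5,[0,-0.05,0],0],
    [4.5,[0,-1,0],0],
    [4.5,[0,-3,0],0],
    [4.5,[0,-6,0],0],
    [4.5,[0,-9.5,0],0],
    [4.5,[0,-9.5,0],0],
    [4.5,[0,-9.5,0],0]
  ]
}}

```text
time_s: 34.3
ee_pos: [0.5582, -0.0323, 0.1723]
eef_rot: [-1.571, -0.002, -0.003]
force: [0.4, -0.0, 0.3]
grip_width: 0.0446
```

```bash
python3 d.py 483.9 311.6 73.5 6.9
```

```text
t 34.3 p [558.2 -32.3 172.3] yaw -0.17 tilt [ 0.002 -1.    -0.   ] w 4.463076246729105 F [ 0.4 -0.   0.3]
shift cm [-7.55  9.86 34.37] turn -0.123
```

Emit:
{"op": "jog_arm", "data": {
  "targets": [
    [4.5,[-0.8,0,3.5],-0.02],
    [4.5,[-1.5,0,7],-0.04],
    [4.5,[-2.3,0,10.5],-0.06],
    [4.5,[-3.1,0,14],-0.08],
    [4.5,[-3.8,0,17.5],-0.1],
    [4.5,[-4.6,0,21],-0.123],
    [4.5,[-5.4,0,24.5],-0.123],
    [4.5,[-6.2,0,28],-0.123],
    [4.5,[-7,0,32],-0.123],
    [4.5,[-7.55,0,34.4],-0.123]
  ]
}}

```text
time_s: 35.3
ee_pos: [0.4823, 0.3141, 0.1702]
eef_rot: [-1.571, 0.002, 0.121]
force: [-0.5, -1.2, 0.1]
grip_width: 0.0449
```

Emit:
{"op": "jog_arm", "data": {
  "targets": [
    [4.5,[0,2,0],0],
    [4.5,[0,4,0],0],
    [4.5,[0,4.5,0],0],
    [4.5,[0,4.5,0],0],
    [4.5,[0,4.5,0],0]
  ]
}}

```text
time_s: 35.8
ee_pos: [0.4838, 0.3119, 0.127]
eef_rot: [-1.571, -0.0, 0.12]
force: [0.9, 0.3, 1.1]
grip_width: 0.0448
```

```bash
python3 d.py 483.9 311.6 73.5 6.9
```

```text
t 35.8 p [483.8 311.9 127. ] yaw 6.86 tilt [ 0. -1.  0.] w 4.479949839946943 F [0.9 0.3 1.1]
shift cm [ 0.    5.35 -0.03] turn -0.001
```

Emit:
{"op": "jog_arm", "data": {
  "targets": [
    [4.5,[0,1,0],0],
    [4.5,[0,3,0],0],
    [4.5,[0,4.6,0],0],
    [4.5,[0,5.3,0],0],
    [4.5,[0,5.3,0],0],
    [1.8,[0,5.3,0],0],
    [1.8,[0,5.3,0],0],
    [1.8,[0,5.3,0],0],
    [1.8,[0,5.3,0],0],
    [1.8,[0,5.3,0],0]
  ]
}}

```text
time_s: 36.8
ee_pos: [0.4838, 0.3121, 0.074]
eef_rot: [-1.57, -0.001, 0.12]
force: [-1.1, -0.5, 5.4]
grip_width: 0.0217
```

Emit:
{"op": "jog_arm", "data": {
  "targets": [
    [1.8,[0,-0.5,0],0],
    [1.8,[0,-2,0],0],
    [1.8,[0,-4,0],0],
    [1.8,[0,-6,0],0],
    [1.8,[0,-8,0],0],
    [1.8,[0,-10,0],0],
    [1.8,[0,-10.5,0],0],
    [1.8,[0,-10.5,0],0]
  ]
}}

```text
time_s: 37.6
ee_pos: [0.4836, 0.312, 0.1792]
eef_rot: [-1.57, -0.001, 0.12]
force: [-0.3, 0.0, -5.5]
grip_width: 0.0218
```

```bash
python3 d.py 557.4 20.1 77.5 6.9
```

```text
t 37.6 p [483.6 312.  179.2] yaw 6.87 tilt [ 0.001 -1.     0.   ] w 2.184147928574442 F [-0.3  0.  -5.5]
shift cm [  3.82  10.16 -29.87] turn -0.0
```

Emit:
{"op": "jog_arm", "data": {
  "targets": [
    [1.8,[0.2,0,-1.5],0],
    [1.8,[0.6,0,-4.5],0],
    [1.8,[1,0,-8],0],
    [1.8,[1.5,0,-11.5],0],
    [1.8,[2,0,-15],0],
    [1.8,[2.5,0,-18.5],0],
    [1.8,[3,0,-22],0],
    [1.8,[3.4,0,-25.5],0],
    [1.8,[3.7,0,-28.5],0],
    [1.8,[3.8,0,-29.8],0]
  ]
}}

```text
time_s: 38.6
ee_pos: [0.5567, 0.0176, 0.1773]
eef_rot: [-1.571, 0.002, 0.118]
force: [-0.1, 0.5, -4.5]
grip_width: 0.0216
```

Emit:
{"op": "jog_arm", "data": {
  "targets": [
    [1.8,[0,0,0],0],
    [1.8,[0,0,0],0],
    [1.8,[0,1,0],0],
    [1.8,[0,4,0],0],
    [1.8,[0,7,0],0],
    [1.8,[0,8.5,0],0],
    [1.8,[0,9,0],0],
    [1.8,[0,9,0],0],
    [1.8,[0,9,0],0]
  ]
}}

```text
time_s: 39.5
ee_pos: [0.5574, 0.021, 0.0893]
eef_rot: [-1.571, -0.001, 0.121]
force: [0.1, -0.9, -4.9]
grip_width: 0.022
```

```bash
python3 d.py 557.4 20.4 77.5 6.9
```

```text
t 39.5 p [557.4  21.   89.3] yaw 6.91 tilt [ 0.001 -1.    -0.   ] w 2.200183918178209 F [ 0.1 -0.9 -4.9]
shift cm [-0.01  1.18 -0.06] turn 0.0
```

Emit:
{"op": "jog_arm", "data": {
  "targets": [
    [1.8,[0,0.5,0],0],
    [1.8,[0,0.8,0],0],
    [1.8,[0,1,0],0],
    [1.8,[0,1.1,0],0],
    [1.8,[0,1.15,0],0],
    [1.8,[0,1.2,0],0],
    [1.8,[0,1.2,0],0]
  ]
}}

```text
time_s: 40.2
ee_pos: [0.557, 0.0207, 0.078]
eef_rot: [-1.571, -0.0, 0.12]
force: [-7.6, 1.0, 15.2]
grip_width: 0.0217
```

Contact. Release, rise, and go to the fin at (483.3, 365.7).

Emit:
{"op": "jog_arm", "data": {
  "targets": [
    [4.5,[0,-0.05,0],0],
    [4.5,[0,-0.05,0],0],
    [4.5,[0,-0.05,0],0],
    [4.5,[0,-1,0],0],
    [4.5,[0,-3,0],0],
    [4.5,[0,-6,0],0],
    [4.5,[0,-9.5,0],0],
    [4.5,[0,-9.5,0],0],
    [4.5,[0,-9.5,0],0]
  ]
}}

```text
time_s: 41.1
ee_pos: [0.5572, 0.0207, 0.1722]
eef_rot: [-1.571, -0.002, 0.12]
force: [0.5, 0.8, -0.2]
grip_width: 0.0452
```

```bash
python3 d.py 483.3 365.7 71.5 -2.5
```

```text
t 41.1 p [557.2  20.7 172.2] yaw 6.88 tilt [ 0.002 -1.    -0.   ] w 4.520165230811409 F [ 0.5  0.8 -0.2]
shift cm [-3.22 10.06 35.14] turn 0.164
```

Emit:
{"op": "jog_arm", "data": {
  "targets": [
    [4.5,[-0.3,0,3.5],0.02],
    [4.5,[-0.6,0,7],0.04],
    [4.5,[-0.9,0,10.5],0.06],
    [4.5,[-1.2,0,14],0.08],
    [4.5,[-1.5,0,17.5],0.1],
    [4.5,[-1.8,0,21],0.12],
    [4.5,[-2.2,0,24.5],0.14],
    [4.5,[-2.6,0,28],0.164],
    [4.5,[-2.9,0,32],0.164],
    [4.5,[-3.2,0,35.1],0.164]
  ]
}}

```text
time_s: 42.1
ee_pos: [0.4821, 0.367, 0.1701]
eef_rot: [-1.572, 0.002, -0.043]
force: [0.7, 0.3, 0.8]
grip_width: 0.045
```

Emit:
{"op": "jog_arm", "data": {
  "targets": [
    [4.5,[0,2,0],0],
    [4.5,[0,4,0],0],
    [4.5,[0,4.5,0],0],
    [4.5,[0,4.5,0],0],
    [4.5,[0,4.5,0],0]
  ]
}}

```text
time_s: 42.6
ee_pos: [0.4835, 0.3653, 0.1271]
eef_rot: [-1.571, -0.0, -0.044]
force: [0.4, -0.2, 0.5]
grip_width: 0.0446
```

```bash
python3 d.py 483.3 365.7 71.5 -2.5
```

```text
t 42.6 p [483.5 365.3 127.1] yaw -2.54 tilt [ 0. -1.  0.] w 4.462350469418639 F [ 0.4 -0.2  0.5]
shift cm [-0.02  5.56  0.04] turn -0.001
```

Emit:
{"op": "jog_arm", "data": {
  "targets": [
    [4.5,[0,1,0],0],
    [4.5,[0,3,0],0],
    [4.5,[0,4.6,0],0],
    [4.5,[0,5.4,0],0],
    [4.5,[0,5.4,0],0],
    [1,[0,5.4,0],0],
    [1,[0,5.4,0],0],
    [1,[0,5.4,0],0],
    [1,[0,5.4,0],0],
    [1,[0,5.4,0],0]
  ]
}}

```text
time_s: 43.6
ee_pos: [0.4833, 0.3654, 0.0728]
eef_rot: [-1.57, -0.001, -0.044]
force: [-0.4, 0.3, 2.6]
grip_width: 0.0138
```

Emit:
{"op": "jog_arm", "data": {
  "targets": [
    [1,[0,-0.5,0],0],
    [1,[0,-2,0],0],
    [1,[0,-4,0],0],
    [1,[0,-6,0],0],
    [1,[0,-8,0],0],
    [1,[0,-10,0],0],
    [1,[0,-10.5,0],0],
    [1,[0,-10.5,0],0]
  ]
}}

```text
time_s: 44.4
ee_pos: [0.4833, 0.3654, 0.1782]
eef_rot: [-1.57, -0.001, -0.044]
force: [-0.1, -0.4, -6.4]
grip_width: 0.0136
```

```bash
python3 d.py 556.9 70 76.5 -2.5
```

```text
t 44.4 p [483.3 365.4 178.2] yaw -2.52 tilt [ 0.001 -1.     0.001] w 1.3624724837220132 F [-0.1 -0.4 -6.4]
shift cm [  8.64  10.16 -29.19] turn -0.0
```

Emit:
{"op": "jog_arm", "data": {
  "targets": [
    [1,[0.5,0,-1.5],0],
    [1,[1.4,0,-4.5],0],
    [1,[2.4,0,-8],0],
    [1,[3.4,0,-11.5],0],
    [1,[4.4,0,-15],0],
    [1,[5.5,0,-18.5],0],
    [1,[6.5,0,-22],0],
    [1,[7.5,0,-25.5],0],
    [1,[8.3,0,-28],0],
    [1,[8.6,0,-29.2],0]
  ]
}}

```text
time_s: 45.4
ee_pos: [0.5561, 0.0671, 0.1764]
eef_rot: [-1.571, 0.002, -0.046]
force: [-0.8, 0.5, -6.1]
grip_width: 0.0136
```

Emit:
{"op": "jog_arm", "data": {
  "targets": [
    [1,[0,0,0],0],
    [1,[0,0,0],0],
    [1,[0,1,0],0],
    [1,[0,3,0],0],
    [1,[0,5,0],0],
    [1,[0,7.5,0],0],
    [1,[0,8.5,0],0],
    [1,[0,9,0],0],
    [1,[0,9,0],0],
    [1,[0,9,0],0]
  ]
}}

```text
time_s: 46.4
ee_pos: [0.5567, 0.07, 0.0884]
eef_rot: [-1.571, -0.001, -0.044]
force: [-0.5, -0.3, -5.6]
grip_width: 0.0137
```

```bash
python3 d.py 556.9 70 76.8 -2.5
```

```text
t 46.4 p [556.7  70.   88.4] yaw -2.5 tilt [ 0.001 -1.     0.   ] w 1.3716372254421663 F [-0.5 -0.3 -5.6]
shift cm [ 0.02  1.16 -0.  ] turn -0.0
```

Emit:
{"op": "jog_arm", "data": {
  "targets": [
    [1,[0,0.5,0],0],
    [1,[0,0.8,0],0],
    [1,[0,1,0],0],
    [1,[0,1.1,0],0],
    [1,[0,1.15,0],0],
    [1,[0,1.2,0],0],
    [1,[0,1.2,0],0]
  ]
}}

```text
time_s: 47.1
ee_pos: [0.5563, 0.0698, 0.0768]
eef_rot: [-1.571, -0.0, -0.044]
force: [-7.8, -1.0, 10.0]
grip_width: 0.0138
```

Contact. Release, rise and back off, then a final check.

Emit:
{"op": "jog_arm", "data": {
  "targets": [
    [4.5,[0,-0.05,0],0],
    [4.5,[0,-0.05,0],0],
    [4.5,[0,-0.05,0],0],
    [4.5,[0,-1,0],0],
    [4.5,[0,-3,0],0],
    [4.5,[0,-6,0],0],
    [4.5,[0,-10,0],0],
    [4.5,[0,-14,0],0],
    [4.5,[0,-15,0],0],
    [4.5,[0,-15,0],0]
  ]
}}

```text
time_s: 48.1
ee_pos: [0.5568, 0.0699, 0.2274]
eef_rot: [-1.57, -0.003, -0.044]
force: [0.6, -0.0, -0.5]
grip_width: 0.0451
```

Emit:
{"op": "jog_arm", "data": {
  "targets": [
    [4.5,[-1,0,3],0],
    [4.5,[-3,0,7],0],
    [4.5,[-5,0,11],0],
    [4.5,[-7,0,15],0],
    [4.5,[-9,0,19],0],
    [4.5,[-10,0,22],0],
    [4.5,[-10,0,22],0],
    [4.5,[-10,0,22],0],
    [4.5,[-10,0,22],0]
  ]
}}

```text
time_s: 49.0
ee_pos: [0.4662, 0.293, 0.2246]
eef_rot: [-1.572, 0.001, -0.045]
force: [0.0, 0.1, 0.6]
grip_width: 0.0447
```

```bash
cp meas.py meas2.py; sed -i "s/^c=dict.*/c=shot('top'); P=cloud(c); save('t9',c['img'],1.5)/; s/('bar',.043,.053,(215,155,292,178))/('bar',.041,.052,(330,185,430,265))/" meas2.py; python3 meas2.py
```

```text
fin 126 [0.5572 0.0701 0.0837] rect c [557.4  70.3] size [38.6 14. ] ang 87.0
sq 108 [0.558  0.0201 0.0836] rect c [558.2  20.1] size [21.7 21.7] ang 7.1
rd 83 [ 0.5586 -0.0328  0.0833] rect c [558.2 -32.3] size [21.1 19.2] ang 0.4
bar 792 [ 0.4782 -0.2859  0.0458] rect c [ 478.1 -286.5] size [ 28.1 139.4] ang 7.5
lip 271 [0.6519 0.0213 0.0157] rect c [650.8  19.1] size [ 11.6 166.9] ang 0.7
mat [482.4 312.8] [151.1 193.8] 10.45 [[391.0, 394.0], [426.0, 204.0], [574.0, 231.0], [539.0, 422.0]]
pad [ 476.  -286.9] [136.9 180.2] 7.57 [[396.0, -207.0], [420.0, -385.0], [556.0, -367.0], [532.0, -189.0]]
```

View pics/t9.png

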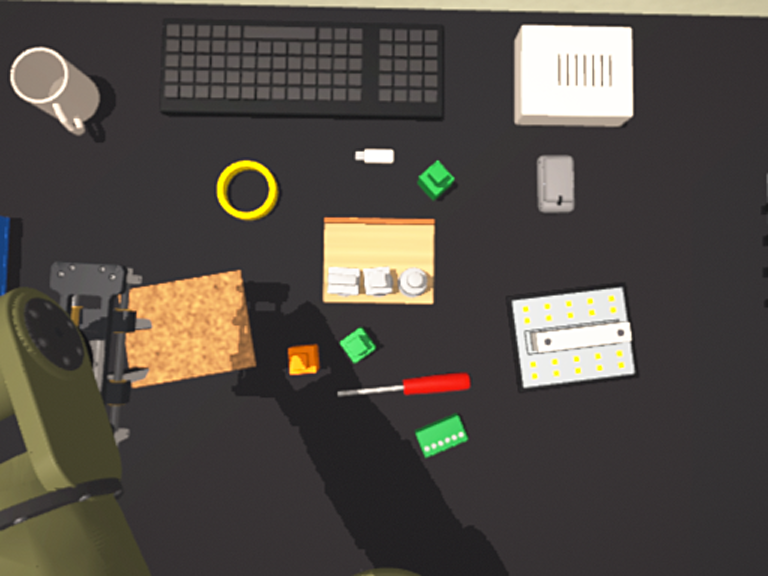

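The weights are back within about 2 mm of their start positions, and the bar is within about 2 mm of the pad's centre (the offset visible at 590,337 is parallax). The mouse (556,184) and tape (247,190) have not moved. Handing in.

```bash
python3 -c "
from station import ctrl
print(ctrl.hand_in()); print(ctrl.get_obs()['time_s'])"
```

```text
the job is handed in; nothing more can be done
None
the job is handed in; nothing more can be done
```

The job is done and handed in at about 49 s of robot time; the hand-in reported no verdict. I stood the fin, square and round weights on the mat, moved the bar into the outline on the pad, then put the weights back on their spots in reverse order.

Last checks from the top camera, just before handing in:
- **Bar:** its centre is at (478.1, -286.5) mm, about 2 mm from the outline's centre at (476.6, -285.9). Its yaw is 7.5° against 7.3–7.6° for the pad, and its top height of about 46 mm matches lying flat.
- **Weights:** all three stand upright, each about 2 mm or less from where it started. All knob tops are at about 84 mm, as at the start.
- **Mouse and tape:** both are at the same pixels as in the first picture.
- **Gripper:** it is clear of everything.

No check failed or disagreed beyond the 2 mm camera accuracy.

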